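Charge the round test tub through the diverter chute

ROBOT

A 7-joint arm with a two-finger parallel gripper is mounted at the origin on the work surface. World frame = base frame: x ahead of the robot, y to its left, z up, the work surface at z = 0. Lengths are in m, angles in rad, forces in N, time in s.
With the tool pointing down it reaches from about 0.425 to 0.95 m from the base axis. Payload 4.7 kg.
Tool frame: the origin (TCP) lies midway between the tips of the shut fingers; the grasp point (between the pads) lies env.grasp_offset behind it (env.grasp_offset is the distance from the TCP to the grasp point, in m); z points along the fingers, y is the line along which they close (so a half turn about z gives the same grasp; the last joint's range is limited). The gripper opens to 85 mm and grips with 20 to 120 N. Pads are 22 mm wide; open, the fingers measure 114 mm over their backs; the gripper's body (76 mm by 85 mm) begins 54 mm behind the grasp point. The pads swing forward as they close: fully open they stand 13 mm farther back than shut.
Start: joints at [-1.32, 0.469, -0.049, 1.532, 0.024, 1.141, -0.082], TCP at [0.186, 0.649, 0.231] pointing down, gripper open.
Joint ranges: [-2.59, 2.59], [-0.33, 1.99], [-1.39, 1.29], [0.1, 2.45], [-1.04, 4.18], [0.21, 1.99], [-2.66, 2.66]. Speed limits (rad/s): [2.57, 2.57, 3.14, 3.14, 3.14, 3.14, 3.14].

INTERFACE

Orientations are given as a 3x3 rotation matrix whose columns are the frame's x, y, z axes.
In Python, from cell import env, cams gives the robot as it stands.
- The arm moves only by the tool drive_tool, never from a script. Its argument "series" is text: rows parted by semicolons, each of 7 numbers parted by spaces: the shift along the tool's x, y, z in mm, then the turn, a rotation vector about the tool's x, y, z in rad, then the closure, from 0 (fully open) to 1 (shut). A call has 1 to 12 rows; each row shifts and turns the commanded pose from where the row before left it, along the tool's axes as they then stand; what a row does not reach is not made up. A row lasts 1/12 s, in which the tool goes at most 41.7 mm and 7.16 degrees, less where a joint would pass 70% of its speed; a pose out of reach is approached as far as the arm can. A call is refused whole if a number of a shift passes 41.7 or a number of a turn 0.125, either way. A call with a gripper value outside its range is refused whole. The fingers move at their own pace and stop on an object; the grip force is fixed at half the most. Time passes only in rows, so rows that do not move let the fingers close. It gives the time, the measured TCP pose, the force, the opening and the grip force at its end, in the units of the state.
- env.get_state(): the state, without advancing time (a new reading comes with each control period).
- cams.camera(name): name is "side" or "top" or "wrist"; returns a dict with "img" (384x512x3 uint8, blue, green, red), "camera_matrix" (3x3 intrinsics, pixels), "rvec" (rotation vector, rad) and "tvec" (3), from world to camera coordinates, as OpenCV has them; the wrist camera has in their place "tool_from_camera" (4x4, takes a point from camera to tool coordinates, whose origin is the TCP and whose axes are the flange's). Camera axes: x right, y down, z forward; pixel columns grow to the right and rows downward; lengths in m; the calibration is good to about 2 mm. A picture is of the moment at which its call begins: read the wrist's pose just before it. There is no depth.
- env.sign_off(): hands the job in; it is judged then, once.
The state is a dict: "t": time; "joint_positions": joint angles; "qd": joint speeds; "joint_torque": joint torques, N m; "tool_pos": TCP position; "tcp_rot": TCP orientation; "contact_force": force on the tool from outside, world axes, zero at the start; "ft_torque": the same for the moment, N m; "grip_width": opening from 0.0 (shut) to 1.0 (fully open); "grip_force": force on a finger pad.
Only numpy, scipy, OpenCV 4.12 (cv2) and the standard library are available. Lean on these libraries where they do the work, as an engineer would, in place of code of your own. Each camera call takes 0.05 s, during which the arm holds its last target. There are 200 camera calls.

TASK

Swing the lever of the diverter chute fully over to the end stop that makes the chute feed the round tub instead of the rectangular tray, then pour the three carriers out of the scoop into the hopper so that all three slide down into the round tub. Tip the loaded scoop only with its lip over the hopper and do not touch the carriers with the fingers. Stand the empty scoop back level on its mat, leave the lever where you set it, and do not disturb the receivers or the other things on the bench.

Things in the scene. Friction and masses are not known exactly. Their poses are not given: they have to be found in the camera images.
- chute: Fixed steel Y-shaped diverter chute, 266 mm high, 124 mm deep (x). Origin on the bench under its middle; x points from the front (clear plate, lever) to the back (stand: 94 to 230 mm behind, 210 mm high), y along the legs (+y the left leg seen from the front), z up. The two legs slope down at 45 degrees to outlets 74 to 145 mm either side of the origin, over the tub and the tray.
- hopper_mouth (a point): Centre of the open hopper mouth on top of the chute, at rim height (266 mm over the bench). The mouth is 116 mm (chute x) by 184 mm (chute y) inside; the two y sides slope in to a 128 mm throat 38 mm below. Axes as the chute's.
- flap (a joint): Flap in the chute, one piece with the lever outside; level shaft along chute x, 150 mm over the bench. 0 = upright, plus = flap and lever lean to chute +y, stops at +-0.6 rad. It shuts the leg it leans to: leaning to +y, parts leave by the -y leg; leaning to -y, by the +y leg. Found near the middle, turns stiffly (about 2 N at the knob), stays where left. Fully over means against the stop.
- lever_knob (a point): Centre of the white ball knob (28 mm across) on the end of the lever, a 10 mm steel rod standing up from the shaft in line with the flap. The knob is 90 mm from the shaft's axis and 105 mm in front (chute -x) of the chute's middle, 43 mm from the front plate; it swings sideways, along chute y. Site axes turn with the lever.
- tub: Round clear plastic tub, the wanted receiver: 184 mm across the rim, 160 mm at the foot, 68 mm high, loose. Origin at the centre of its underside. It stands under one of the two outlets, about 115 mm to the +y or -y side of the chute's middle; which side varies.
- tray: Rectangular aluminium tray 190 x 170 x 60 mm, loose, under the other outlet. Origin at the centre of its underside. No carrier belongs in it.
- mat: Grey rubber mat, fixed, 140 mm (its x) by 260 mm (its y), 3 mm thick, on which the scoop stands. Origin at the centre of its underside.
- scoop_handle (a point): Centre of the scoop's handle: a level bar bridging the scoop over its middle, 92 mm long (scoop y), 20 mm wide (x, gripped here), 14 mm high, 85 mm above the scoop's underside. Axes: x to the open front, z up. The steel scoop is a trough 210 mm long (105 each way of the handle), 84 wide, walls 45 high, open in front, 3 mm sheet, 0.35 kg; 75 mm free height under the bar.
- scoop_lip (a point): Middle of the front edge of the scoop's floor (its pouring lip), 105 mm in front of and 82 mm below the handle's centre. Axes are the scoop's.
- carrier_1: One of three biofilm carriers: a cream plastic spoked wheel 58 mm across and 20 mm thick, about 30 g, lying flat in the scoop in a row. Origin at its centre, z along its axis. Wet and slippery: it slides on the steel at a tilt of 14 to 20 degrees.
- carrier_2: One of three biofilm carriers: a cream plastic spoked wheel 58 mm across and 20 mm thick, about 30 g, lying flat in the scoop in a row. Origin at its centre, z along its axis. Wet and slippery: it slides on the steel at a tilt of 14 to 20 degrees.
- carrier_3: One of three biofilm carriers: a cream plastic spoked wheel 58 mm across and 20 mm thick, about 30 g, lying flat in the scoop in a row. Origin at its centre, z along its axis. Wet and slippery: it slides on the steel at a tilt of 14 to 20 degrees.
- beaker: Bystander: glass beaker, 88 mm across, 122 mm high. Origin at the centre of its underside.
- water_bottle: Bystander: clear water bottle, 64 mm across, 205 mm high. Origin at the centre of its underside.
- flask: Bystander: conical flask, 84 mm across, 118 mm high. Origin at the centre of its underside.
- tin: Bystander: flat metal tin 87 x 127 x 29 mm. Origin at the centre of its underside.
- marker: Bystander: marker pen lying down, 140 mm long, 19 mm thick. Origin at the centre of its underside.
- dishes: Bystander: stack of three flat dishes, 94 mm across, 38 mm high. Origin at the centre of its underside.
- wash_bottle: Bystander: wash bottle, 70 mm across, 188 mm high with its spout. Origin at the centre of its underside.
Mind the look-alikes: they are no part of the job. What is shaped like the tub but brown is not meant. What is shaped like the carrier_1 but black is not meant.

How it is judged:
On the way, in this order (a step that is already met when the one before it is completed fails the run):
1. the flap is set fully over so that the chute feeds the round tub (within 0.08 rad of the stop) (((y of tub in the frame of chute above 0 m and value of joint flap below -0.52 rad) or (y of tub in the frame of chute below 0 m and value of joint flap above 0.52 rad))), for 0.2 s.
2. all three carriers lie in the round tub, with the flap still set (horizontal distance between each of carrier_1, carrier_2, carrier_3 and tub below 0.085 m and z of each of carrier_1, carrier_2, carrier_3 in the frame of tub below 0.075 m and angle between tub's own z axis and vertical below 0.15 rad and ((y of tub in the frame of chute above 0 m and value of joint flap below -0.52 rad) or (y of tub in the frame of chute below 0 m and value of joint flap above 0.52 rad))), for 0.2 s.
At the end, for the whole second after the job is handed in: All three carriers lie inside the upright round tub (under 75 mm above its underside), the flap is within 0.08 rad of the stop that feeds the tub, and the scoop stands level (0.1 rad) on the mat, its middle within 70 mm of the mat's middle, released (all of step 2 and horizontal distance between scoop_handle and mat below 0.07 m and height (world z) of scoop_handle below 0.095 m and angle between scoop_handle's own z axis and vertical below 0.1 rad); the robot touches nothing.
It fails at once if the loaded scoop is tipped more than 0.35 rad with its lip away from the hopper (over 110 mm from the centre of the mouth, seen from above) (angle between scoop_lip's own z axis and vertical above 0.35 rad and horizontal distance between scoop_lip and hopper_mouth above 0.11 m and distance between any of carrier_1, carrier_2, carrier_3 and scoop_handle below 0.12 m).
It fails at once if the fingers press on a carrier (over 1 N) (contact force between the fingers and carrier_1 above 1 N or contact force between the fingers and carrier_2 above 1 N or contact force between the fingers and carrier_3 above 1 N).
It fails at once if the tub or the tray is shifted by more than 30 mm (distance of any of tub, tray from where it was at the start of the episode above 0.03 m).
It fails at once if another thing on the bench is shifted by more than 40 mm (distance of any of beaker, water_bottle, flask, tin, marker, dishes, wash_bottle from where it was at the start of the episode above 0.04 m).
It also fails if it takes over 69 s, if anything falls off the work surface, if the arm or the gripper's body presses on something with over 40 N, if the wrist force passes 120 N, or if a joint passes its speed limit or range.

## Working session

There is one attempt and no reset: what is moved stays moved. The work goes in short steps, Python scripts to look and compute and a tool call to move; the robot and the scene stay as the last step left them, time stands still between calls to the robot, and variables do not carry over. Pictures are saved under pics/ and viewed, at most 10 in all, crops included, and the job is handed in when it is done.

Besides the shell and the picture viewer there is one more tool, called after "Call:" by a JSON object that holds its "op" and its "data". drive_tool: Moves the arm, as the interface text tells. Its arguments: {"type":"object","properties":{"series":{"type":"string"}},"required":["series"]}

```bash
ls; mkdir -p pics
python3 - <<'E'
from cell import env,cams
import cv2,numpy as np
print(env.grasp_offset); s=env.get_state(); print(s)
ims=[]
for n in ["side","top"]:
    c=cams.camera(n); cv2.imwrite(f"pics/{n}0.png",cv2.resize(c["img"],None,fx=1.5,fy=1.5)); np.savez(f"{n}0.npz",**c)
    R=cv2.Rodrigues(np.array(c["rvec"]))[0]; print(n,c["camera_matrix"],"C",-R.T@np.array(c["tvec"]).ravel(),R)
E
```

```text
pics
0.0187
{'t': 0.0, 'joint_positions': array([-1.31991282,  0.46945936, -0.04860439,  1.53370476,  0.02407041,
        1.14098438, -0.08229871]), 'qd': array([ 0.00048141,  0.00206536, -0.00026969,  0.00232684, -0.00015673,
       -0.00256011,  0.00056564]), 'joint_torque': array([ 1.46400293e-04, -5.10321343e+01, -4.64918115e-02, -2.37714458e+01,
        1.06836279e-02,  7.78656191e-03,  3.47954465e-07]), 'tool_pos': array([0.18621382, 0.64819512, 0.23024477]), 'tcp_rot': array([[-9.61123327e-01,  2.76118988e-01, -5.04739853e-04],
       [ 2.76119446e-01,  9.61121438e-01, -1.90593425e-03],
       [-4.11483440e-05, -1.97120636e-03, -9.99998056e-01]]), 'contact_force': array([0.2249314 , 0.25781233, 0.13149543]), 'ft_torque': array([-0.00305938,  0.03873114, -0.00369823]), 'grip_force': 0.0, 'grip_width': 0.9971188251902622}
side [[398.59314483   0.         255.27881811]
 [  0.         398.59314483 188.29241432]
 [  0.           0.           1.        ]] C [ 0.04972276 -0.86417753  0.96186589] [[ 0.88596407 -0.46358738  0.0124259 ]
 [-0.26308361 -0.52448485 -0.80975469]
 [ 0.38190925  0.71414451 -0.58663698]]
top [[452.47186603   0.         250.420261  ]
 [  0.         452.47186603 186.75286632]
 [  0.           0.           1.        ]] C [0.25992331 0.07913431 1.69571188] [[ 0.02735705 -0.99953295  0.01361912]
 [-0.98227239 -0.02940722 -0.18513823]
 [ 0.18545226 -0.00831285 -0.98261811]]
```

View pics/side0.png

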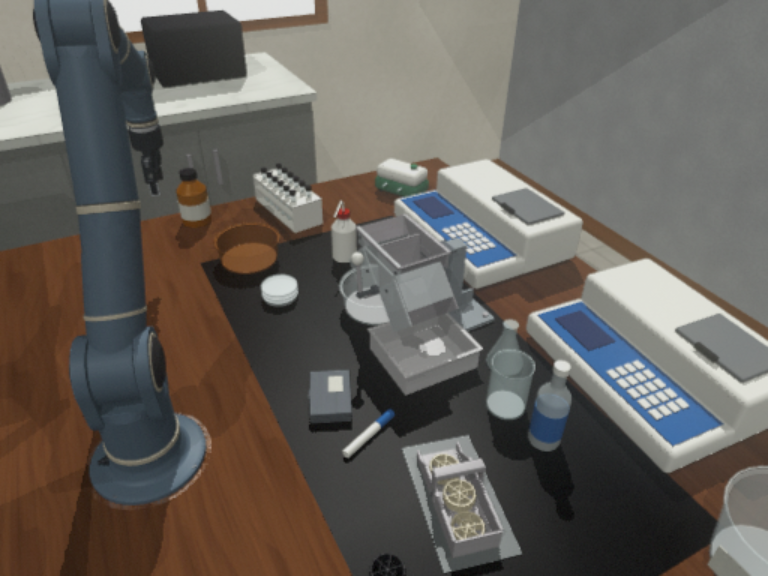

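View pics/top0.png

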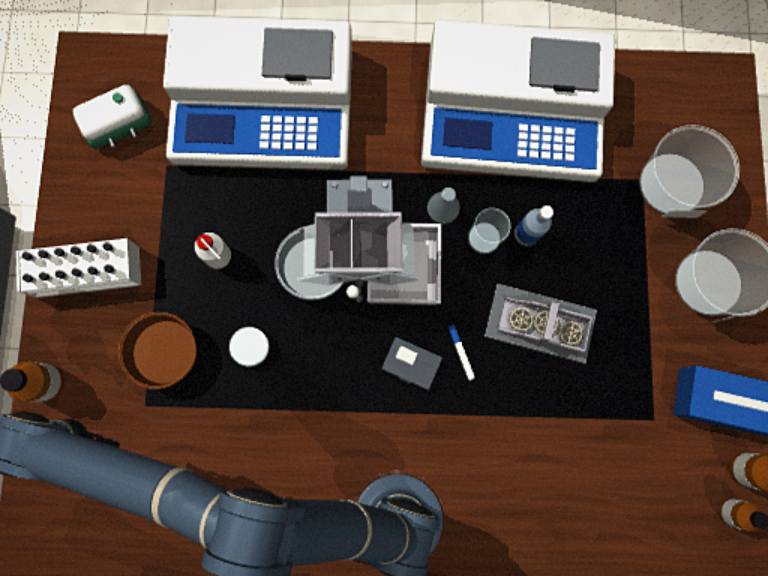

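Tub is on the +y (image-left) side, so the lever must swing to chute -y (image right). The knob is near top-image (353,291) and the scoop near (545,325) in the 1.5x picture. I'll zoom in on both for detail.

Run:
```python
import cv2,numpy as np
t=np.load("top0.npz")["img"]; s=np.load("side0.npz")["img"]
f=lambda im,x,y,w,h:cv2.resize(im[y:y+h,x:x+w],(400,300),interpolation=cv2.INTER_CUBIC)
cv2.imwrite("pics/z1.png",np.vstack([np.hstack([f(t,320,185,80,60),f(s,265,285,100,75)]),np.hstack([f(t,180,115,120,90),f(s,220,140,120,90)])]))
```

```text
(no output)
```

View pics/z1.png

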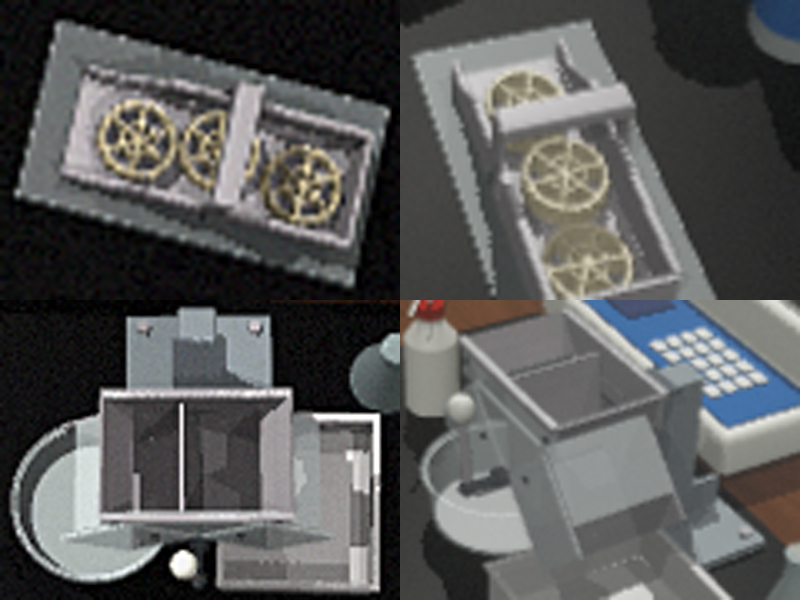

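The scoop's open front faces image left (towards +y, the chute). The flap's edge is slightly left of the middle. The knob is at top-crop (183,563) and side-crop (460,407).

```bash
cat > h.py <<'E'
import cv2,numpy as np
def C(n):
    c=np.load(f"{n}0.npz"); return c["camera_matrix"],cv2.Rodrigues(c["rvec"])[0],c["tvec"].ravel()
def ray(n,p):
    K,R,t=C(n); return -R.T@t, R.T@np.linalg.inv(K)@[p[0],p[1],1]
def onz(n,p,z):
    o,d=ray(n,p); return o+d*(z-o[2])/d[2]
def tri(pt,ps):
    P=[np.c_[C(n)[0]@C(n)[1],C(n)[0]@C(n)[2]] for n in("top","side")]
    X=cv2.triangulatePoints(P[0],P[1],np.float64(pt).reshape(2,1),np.float64(ps).reshape(2,1)).ravel(); return X[:3]/X[3]
def proj(n,X):
    K,R,t=C(n); p=K@(R@X+t); return p[:2]/p[2]
E
python3 - <<'E'
from h import *
np.set_printoptions(precision=4,suppress=True)
t=np.load("top0.npz")["img"].astype(int); s=np.load("side0.npz")["img"].astype(int)
A=lambda u,v:(320+u/5-.4,185+v/5-.4); B=lambda u,v:(220+(u-400)/3.333-.35,140+(v-300)/3.333-.35); D=lambda u,v:(180+u/3.333-.35,115+(v-300)/3.333-.35)
m=np.array([onz("top",A(*p),.003) for p in[(58,22),(388,105),(352,288),(17,195)]])
print("mat",m,m.mean(0),[np.linalg.norm(m[i]-m[i-1]) for i in range(4)])
e=m[0]-m[1]+m[3]-m[2]; print("mat yaw long",np.arctan2(e[1],e[0]))
h=np.array([onz("top",A(*p),.095) for p in[(235,85),(263,88),(243,208),(215,203)]]);print("handle",h,h.mean(0))
q=np.array([onz("top",A(*p),.048) for p in[(362,133),(345,246)]]);print("scoop back corners",q)
r=np.array([onz("top",D(*p),.266) for p in[(102,390),(292,390),(293,520),(100,520)]]);print("rim",r,r.mean(0))
# bright knob centroid
def cen(im,x,y,R=8):
    w=im[y-R:y+R+1,x-R:x+R+1]; k=(w.min(2)>150); ys,xs=np.nonzero(k); return xs.mean()+x-R,ys.mean()+y-R,k.sum()
a=cen(t,235,194,6);b=cen(s,238,172,6);print(a,b)
K=tri(a[:2],b[:2]);print("knob",K,proj("top",K)-a[:2])
# side view rim top corners check
for p in[(460,335),(545,435)]: print("side rim",onz("side",B(*p),.266))
l=np.array([onz("side",(265+(u-400)/4-.4,285+v/4-.4),.095) for u,v in[(498,125),(635,95),(620,85),(505,112)]]);print("handle side",l,l.mean(0))
E
```

```text
mat [[ 0.5799 -0.2433  0.003 ]
 [ 0.5233 -0.4939  0.003 ]
 [ 0.3842 -0.4624  0.003 ]
 [ 0.4467 -0.2117  0.003 ]] [ 0.4835 -0.3528  0.003 ] [np.float64(0.13689832085837267), np.float64(0.2569078024678562), np.float64(0.1426169269118293), np.float64(0.2583410829922843)]
mat yaw long 1.337623800009502
handle [[ 0.5203 -0.3529  0.095 ]
 [ 0.5187 -0.3731  0.095 ]
 [ 0.4319 -0.3568  0.095 ]
 [ 0.4349 -0.3369  0.095 ]] [ 0.4765 -0.3549  0.095 ]
scoop back corners [[ 0.4949 -0.4588  0.048 ]
 [ 0.4113 -0.4438  0.048 ]]
rim [[0.676  0.2026 0.266 ]
 [0.6818 0.016  0.266 ]
 [0.5514 0.0123 0.266 ]
 [0.5458 0.1988 0.266 ]] [0.6138 0.1074 0.266 ]
(np.float64(234.5), np.float64(193.72916666666666), np.int64(48)) (np.float64(237.75757575757575), np.float64(170.42424242424244), np.int64(33))
knob [0.5088 0.1178 0.2483] [ 0.0347 -0.0918]
side rim [0.552  0.2073 0.266 ]
side rim [0.544  0.0098 0.266 ]
handle side [[ 0.4324 -0.3439  0.095 ]
 [ 0.5248 -0.365   0.095 ]
 [ 0.5206 -0.354   0.095 ]
 [ 0.4417 -0.3375  0.095 ]] [ 0.4799 -0.3501  0.095 ]
```

Call:
{"op": "drive_tool", "data": {"series": "-27 -23 0 0 0 0 1;-27 -23 0 0 0 0 1;-27 -23 0 0 0 0 1;-27 -23 0 0 0 0 1;-27 -23 0 0 0 0 1;-27 -23 0 0 0 0 1;-27 -23 0 0 0 0 1;-27 -23 0 0 0 0 1;-27 -23 0 0 0 0 1;-27 -23 0 0 0 0 1;-27 -23 0 0 0 0 1;-27 -23 0 0 0 0 1"}}

```text
t: 1.1
tool_pos: [0.422, 0.2923, 0.2311]
tcp_rot: [[-0.961, 0.276, -0.0], [0.276, 0.961, -0.0], [0.0, -0.0, -1.0]]
contact_force: [0.3, 0.2, 0.2]
grip_width: 0.001
grip_force: 0.0
```

Call:
{"op": "drive_tool", "data": {"series": "-28 -25 0 0 0 0 1;-28 -25 0 0 0 0 1;-28 -25 0 0 0 0 1;-28 -25 0 0 0 0 1;0 0 0 0 0 -0.105 1;0 0 0 0 0 -0.105 1;0 0 10 0 0 -0.1 1;0 0 10 0 0 0 1;0 0 0 0 0 0 1"}}

```text
t: 1.85
tool_pos: [0.5, 0.1664, 0.2089]
tcp_rot: [[-1.0, -0.028, -0.004], [-0.028, 1.0, -0.002], [0.004, -0.002, -1.0]]
contact_force: [0.3, 0.1, 0.7]
grip_width: 0.0
grip_force: 0.0
```

Run:
```python
from cell import env,cams
import cv2,numpy as np
s=env.get_state(); print(s["joint_positions"].round(2),s["tool_pos"])
c=cams.camera("wrist"); cv2.imwrite("pics/w1.png",c["img"]); print(c["tool_from_camera"],c["camera_matrix"])
```

```text
[-0.53  0.25  0.16  1.91 -0.05  0.98  1.24] [0.49996891 0.16638715 0.20892802]
[[ 3.85820047e-04 -9.45297829e-01 -3.26208316e-01  8.35023847e-02]
 [ 9.99999036e-01  7.99784753e-04 -1.13490398e-03 -1.31311123e-04]
 [ 1.33371870e-03 -3.26207563e-01  9.45297227e-01 -1.42610538e-01]
 [ 0.00000000e+00  0.00000000e+00  0.00000000e+00  1.00000000e+00]] [[266.3251191    0.         260.11521417]
 [  0.         266.3251191  192.04278837]
 [  0.           0.           1.        ]]
```

View pics/w1.png

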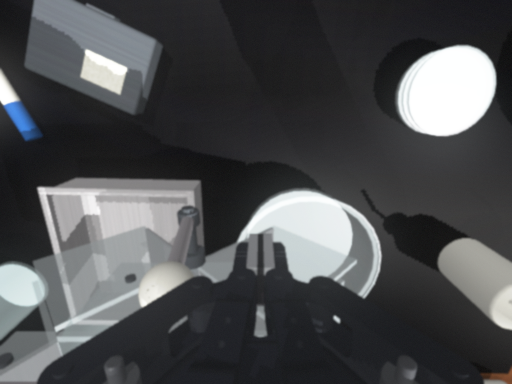

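The fingers are on the +y side of the knob (165,283) with clear space between. Next I push towards -y.

Call:
{"op": "drive_tool", "data": {"series": "0 -10 0 0 0 0 1;0 -10 0 0 0 0 1;0 -10 0 0 0 0 1;0 -10 0 0 0 0 1;0 -10 1 0 0 0 1;0 -10 1 0 0 0 1;0 -8 1 0 0 0 1;0 -5 1 0 0 0 1"}}

```text
t: 2.57
tool_pos: [0.5037, 0.0923, 0.2069]
tcp_rot: [[-1.0, -0.028, -0.0], [-0.028, 1.0, -0.0], [0.0, -0.0, -1.0]]
contact_force: [1.4, 1.4, 0.2]
grip_width: 0.001
grip_force: 0.9
```

Call:
{"op": "drive_tool", "data": {"series": "0 -4 1 0 0 0 1;0 -4 0 0 0 0 1;0 0 0 0 0 0 1"}}

```text
t: 2.82
tool_pos: [0.5036, 0.0851, 0.2058]
tcp_rot: [[-1.0, -0.029, -0.001], [-0.029, 1.0, -0.001], [0.001, -0.001, -1.0]]
contact_force: [0.1, 0.4, 0.8]
grip_width: -0.001
grip_force: 0.0
```

Call:
{"op": "drive_tool", "data": {"series": "0 -4 0 0 0 0 1;0 -4 0 0 0 0 1;0 0 0 0 0 0 1"}}

```text
t: 3.07
tool_pos: [0.5037, 0.0831, 0.2061]
tcp_rot: [[-0.999, -0.034, -0.001], [-0.034, 0.999, 0.007], [0.0, 0.007, -1.0]]
contact_force: [-0.3, 11.5, -2.5]
grip_width: 0.003
grip_force: 5.6
```

The force jumped to 11.5 N at the predicted stop position, so the lever is fully over. I'll retreat and go to the scoop.

Call:
{"op": "drive_tool", "data": {"series": "0 12 0 0 0 0 1;0 12 0 0 0 0 1;0 0 -30 0 0 0 1;0 0 -40 0 0 0 1;0 0 -30 0 0 0 0;3 -38 0 0 0 0 0;3 -38 0 0 0 0 0;3 -38 0 0 0 0 0;3 -38 0 0 0 0 0;3 -38 0 0 0 0 0;3 -38 0 0 0 0 0;3 -38 0 0 0 0 0"}}

```text
t: 4.07
tool_pos: [0.4902, -0.1663, 0.3067]
tcp_rot: [[-1.0, -0.031, 0.0], [-0.031, 1.0, -0.001], [-0.0, -0.001, -1.0]]
contact_force: [0.7, -0.5, -0.9]
grip_width: 1.002
grip_force: 0.0
```

Call:
{"op": "drive_tool", "data": {"series": "4 -38 0 0 0 0 0;4 -38 0 0 0 0 0;4 -38 0 0 0 0 0;4 -38 0 0 0 0 0;4 -33 0 0 0 0 0;0 0 20 0 0 0.1 0;0 0 20 0 0 0.11 0;0 0 0 0 0 0 0;0 0 0 0 0 0 0"}}

```text
t: 4.82
tool_pos: [0.476, -0.3493, 0.2655]
tcp_rot: [[-0.984, 0.175, -0.003], [0.175, 0.984, 0.001], [0.003, 0.0, -1.0]]
contact_force: [-0.0, -0.5, 1.1]
grip_width: 0.996
grip_force: 0.0
```

Run:
```python
from cell import env,cams
import cv2,numpy as np
s=env.get_state(); print(s["joint_positions"].round(2),s["tool_pos"],s["tcp_rot"].round(3))
c=cams.camera("wrist"); np.savez("w2.npz",p=s["tool_pos"],r=s["tcp_rot"],**c)
d=cams.camera("top");np.savez("top1.npz",**d)
cv2.imwrite("pics/w2.png",np.hstack([c["img"],cv2.resize(d["img"][110:206,180:260],(288,384)[:2])]))
```

```text
[ 0.13  0.33  0.56  1.72 -0.19  1.15  2.14] [ 0.47604737 -0.3493189   0.26551386] [[-0.984  0.175 -0.003]
 [ 0.175  0.984  0.001]
 [ 0.003  0.    -1.   ]]
```

View pics/w2.png

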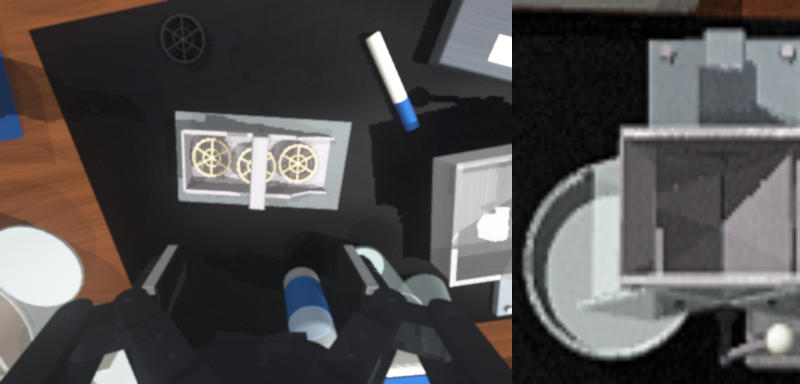

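The wrist view shows the scoop, with its bar at (258,173) almost vertical in the image. In the top view the flap and knob now lean to -y. Next I measure the bar.

```bash
cat >> h.py <<'E'
def wz(f,p,z):
    c=np.load(f); T=c["tool_from_camera"]; o=c["p"]+c["r"]@T[:3,3]; d=c["r"]@T[:3,:3]@np.linalg.inv(c["camera_matrix"])@[p[0],p[1],1]
    return o+d*(z-o[2])/d[2]
E
python3 - <<'E'
from h import *
np.set_printoptions(precision=4,suppress=True)
h=np.array([wz("w2.npz",p,.095) for p in[(252,137),(268,137),(265,209),(249,209)]]);print(h,h.mean(0)); e=h[0]+h[1]-h[2]-h[3]; print(np.linalg.norm(e)/2,np.arctan2(e[1],e[0]))
m=np.array([wz("w2.npz",p,.003) for p in[(176,111),(352,123),(338,210),(179,201)]]);print(m,m.mean(0))
k=np.array([wz("w2.npz",p,.048) for p in[(183,130),(187,195)]]);print(k)
g=np.load("w2.npz"); r=g["r"]; print((h.mean(0)-g["p"])@r, np.degrees(0))
E
```

```text
[[ 0.4316 -0.3513  0.095 ]
 [ 0.4348 -0.333   0.095 ]
 [ 0.5233 -0.3517  0.095 ]
 [ 0.5197 -0.3718  0.095 ]] [ 0.4774 -0.352   0.095 ]
0.09043715445323637 2.9232666606093276
[[ 0.3864 -0.4583  0.003 ]
 [ 0.4483 -0.207   0.003 ]
 [ 0.5839 -0.2387  0.003 ]
 [ 0.5229 -0.4922  0.003 ]] [ 0.4854 -0.3491  0.003 ]
[[ 0.4122 -0.4421  0.048 ]
 [ 0.5017 -0.4609  0.048 ]]
[-0.0022 -0.0024  0.1705] 0.0
```

Call:
{"op": "drive_tool", "data": {"series": "-2 -3 30 0 0 0.03 0;0 0 35 0 0 0 0;0 0 35 0 0 0 0;0 0 35 0 0 0 0;0 0 30 0 0 0 0;0 0 20 0 0 0 0;0 0 11 0 0 0 0;0 0 0 0 0 0 0.5;0 0 0 0 0 0 1;0 0 0 0 0 0 1;0 0 0 0 0 0 1;0 0 0 0 0 0 1"}}

```text
t: 5.92
tool_pos: [0.4785, -0.3539, 0.0718]
tcp_rot: [[-0.978, 0.208, 0.003], [0.208, 0.978, -0.001], [-0.003, -0.001, -1.0]]
contact_force: [0.2, 0.1, 1.0]
grip_width: 0.299
grip_force: 0.0
```

Call:
{"op": "drive_tool", "data": {"series": "0 0 0 0 0 0 1;0 0 0 0 0 0 1;0 0 0 0 0 0 1;0 0 0 0 0 0 1;0 0 0 0 0 0 1"}}

```text
t: 6.33
tool_pos: [0.4785, -0.3536, 0.0718]
tcp_rot: [[-0.978, 0.208, 0.002], [0.208, 0.978, -0.0], [-0.002, 0.0, -1.0]]
contact_force: [-0.2, 1.7, 5.3]
grip_width: 0.219
grip_force: 60.3
```

The bar is gripped (opening 18.6 mm, 60 N). Now I lift gently.

Call:
{"op": "drive_tool", "data": {"series": "0 0 -5 0 0 0 1;0 0 -12 0 0 0 1;0 0 -20 0 0 0 1;0 0 -28 0 0 0 1;0 0 -35 0 0 0 1;0 0 -36 0 0 0 1;0 0 -36 0 0 0 1;0 0 -36 0 0 0 1;0 0 -36 0 0 0 1;0 0 -30 0 0 0 1;0 0 -20 0 0 0 1;0 0 -8 0 0 0 1"}}

```text
t: 7.33
tool_pos: [0.4777, -0.3543, 0.3764]
tcp_rot: [[-0.978, 0.209, 0.005], [0.209, 0.978, -0.003], [-0.006, -0.002, -1.0]]
contact_force: [-0.8, -0.7, -3.8]
grip_width: 0.225
grip_force: 58.9
```

Run:
```python
from cell import env,cams
import numpy as np
s=env.get_state(); print(s["joint_positions"].round(2),s["tool_pos"],s["contact_force"])
r=s["tcp_rot"]; print((np.array([.6185,-.043,.372])-s["tool_pos"])@r)
```

```text
[ 0.11  0.26  0.59  1.55 -0.15  1.37  2.07] [ 0.47772427 -0.35429887  0.37643639] [-0.75446338 -0.6583993  -3.75127985]
[-0.07262175  0.33384421  0.0043124 ]
```

Call:
{"op": "drive_tool", "data": {"series": "0 0 0 0 0 -0.04 1;0 0 0 0 0 -0.08 1;0 0 0 0 0 -0.08 1;0 0 0 0 0 -0.04 1;-2 5 0 0 0 0 1;-5 10 0 0 0 0 1;-7 15 0 0 0 0 1;-10 20 0 0 0 0 1;-12 25 0 0 0 0 1;-14 28 0 0 0 0 1;-15 30 0 0 0 0 1;-15 30 0 0 0 0 1"}}

```text
t: 8.33
tool_pos: [0.5529, -0.1853, 0.3718]
tcp_rot: [[-1.0, -0.03, -0.001], [-0.03, 1.0, 0.001], [0.001, 0.001, -1.0]]
contact_force: [1.0, -0.1, -4.4]
grip_width: 0.221
grip_force: 59.0
```

Call:
{"op": "drive_tool", "data": {"series": "-13 27 0 0 0 0 1;-12 24 0 0 0 0 1;-10 21 0 0 0 0 1;-9 18 0 0 0 0 1;-7 15 0 0 0 0 1;-6 12 0 0 0 0 1;-5 10 0 0 0 0 1;-4 8 0 0 0 0 1;-3 5 0 0 0 0 1;-1 3 0 0 0 0 1;0 0 0 0 0 0 1;0 0 0 0 0 0 1"}}

```text
t: 9.33
tool_pos: [0.6181, -0.0439, 0.3723]
tcp_rot: [[-1.0, -0.029, -0.0], [-0.029, 1.0, -0.001], [0.0, -0.001, -1.0]]
contact_force: [-0.1, -0.3, -4.9]
grip_width: 0.222
grip_force: 58.9
```

Run:
```python
from cell import env,cams
import cv2,numpy as np
s=env.get_state(); print(s["joint_positions"].round(2),s["tool_pos"],s["contact_force"])
a=cams.camera("top")["img"];b=cams.camera("side")["img"]
f=lambda im,x,y,w,h:cv2.resize(im[y:y+h,x:x+w],(400,400),interpolation=cv2.INTER_CUBIC)
cv2.imwrite("pics/p1.png",np.hstack([f(a,180,100,140,140),f(b,220,100,140,140)]))
```

```text
[-0.29  0.3   0.39  1.49 -0.11  1.38  1.71] [ 0.61807341 -0.04387354  0.37231357] [-0.14020006 -0.32155881 -4.93008839]
```

View pics/p1.png

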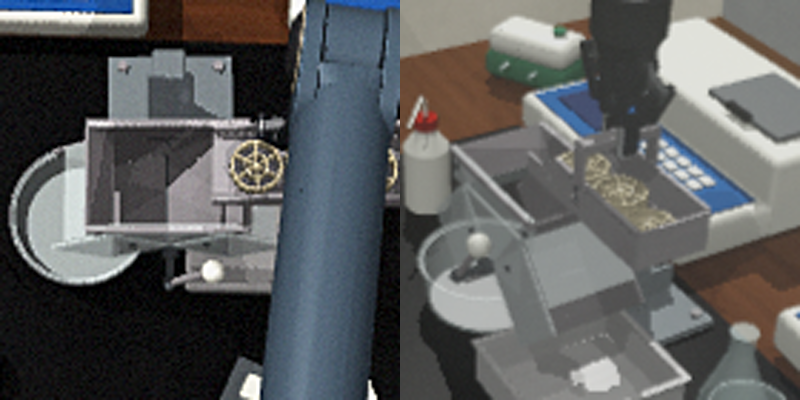

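The lip is over the mouth at its -y side, the carriers are still in the scoop, and the lever leans to -y. Now I tilt about tool +x while holding the lip in place.

Call:
{"op": "drive_tool", "data": {"series": "0 4 -5 0.06 0 0 1;0 4 -5 0.06 0 0 1;0 4 -5 0.06 0 0 1;0 4 -5 0.06 0 0 1;0 2 -2.5 0.03 0 0 1;0 2 -2.5 0.03 0 0 1;0 2 -2.5 0.03 0 0 1;0 2 -2.5 0.03 0 0 1;0 2 -2.5 0.03 0 0 1;0 2 -2.5 0.03 0 0 1;0 2 -3 0.03 0 0 1;0 0 0 0 0 0 1"}}

```text
t: 10.43
tool_pos: [0.6173, -0.0039, 0.4026]
tcp_rot: [[-0.999, -0.03, 0.014], [-0.033, 0.901, -0.433], [0.0, -0.433, -0.901]]
contact_force: [0.3, 0.2, -5.1]
grip_width: 0.22
grip_force: 59.2
```

```bash
cat > look.py <<'E'
from cell import env,cams
import cv2,numpy as np,sys
s=env.get_state(); print(s["t"],s["joint_positions"].round(2),s["tool_pos"].round(4),s["contact_force"].round(1),"tilt",np.arccos(-s["tcp_rot"][2,2]).round(3))
a=cams.camera("top")["img"];b=cams.camera("side")["img"]
f=lambda im,x,y,w,h:cv2.resize(im[y:y+h,x:x+w],(400,400),interpolation=cv2.INTER_CUBIC)
cv2.imwrite(sys.argv[1],np.hstack([f(a,180,100,140,140),f(b,220,100,140,140)]))
E
python3 look.py pics/p2.png
```

```text
10.4333 [-0.57  0.31  0.4   1.47  0.32  1.45  1.37] [ 0.6173 -0.0039  0.4026] [ 0.3  0.2 -5.1] tilt 0.448
```

View pics/p2.png

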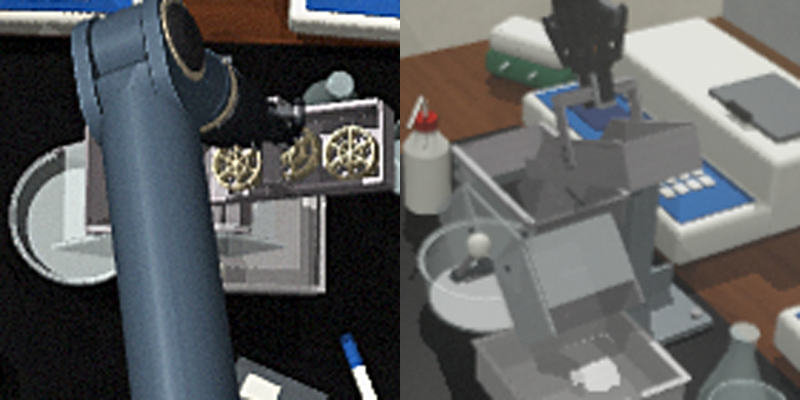

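The carriers are still in the scoop at a tilt of 0.45 rad. I'll tilt a little more and hold.

Call:
{"op": "drive_tool", "data": {"series": "0 2 -3 0.03 0 0 1;0 2 -3 0.03 0 0 1;0 2 -3 0.03 0 0 1;0 0 0 0 0 0 1;0 0 0 0 0 0 1;0 0 0 0 0 0 1;0 0 0 0 0 0 1;0 0 0 0 0 0 1"}}

```text
t: 11.2
tool_pos: [0.6169, 0.0025, 0.4087]
tcp_rot: [[-1.0, -0.024, 0.015], [-0.029, 0.858, -0.514], [-0.001, -0.514, -0.858]]
contact_force: [-0.4, 0.5, -3.0]
grip_width: 0.216
grip_force: 59.4
```

```bash
python3 look.py pics/p3.png
```

```text
11.2 [-0.62  0.33  0.41  1.47  0.4   1.49  1.32] [0.6169 0.0025 0.4087] [-0.4  0.5 -3. ] tilt 0.54
```

View pics/p3.png

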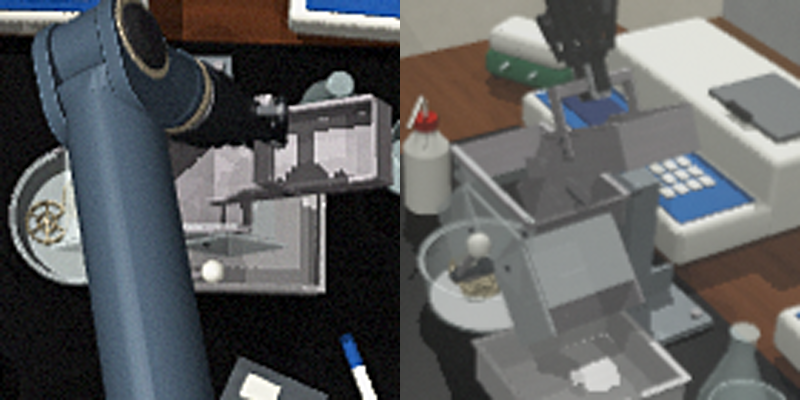

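The scoop is empty and carriers are showing in the tub. I'll level out and go back.

Call:
{"op": "drive_tool", "data": {"series": "0 -6 8 -0.09 0 0 1;0 -6 8 -0.09 0 0 1;0 -6 8 -0.09 0 0 1;0 -6 7 -0.09 0 0 1;0 -6 7 -0.09 0 0 1;0 -6 7 -0.09 0 0 1;0 0 0 0 0 0 1;5 -15 0 0 0 0 1;14 -30 0 0 0 0 1;17 -35 0 0 0 0 1;17 -35 0 0 0 0 1;17 -35 0 0 0 0 1"}}

```text
t: 12.3
tool_pos: [0.5517, -0.1985, 0.3773]
tcp_rot: [[-1.0, -0.031, -0.001], [-0.031, 1.0, -0.002], [0.001, -0.002, -1.0]]
contact_force: [0.9, -0.4, -3.7]
grip_width: 0.22
grip_force: 59.6
```

Call:
{"op": "drive_tool", "data": {"series": "17 -35 0 0 0 0 1;17 -35 0 0 0 0 1;17 -35 0 0 0 0 1;14 -27 0 0 0 0.06 1;8 -14 0 0 0 0.06 1;4 -5 0 0 0 0.06 1;0 0 0 0 0 0.06 1;0 0 0 0 0 0 1;0 0 0 0 0 0 1"}}

```text
t: 13.05
tool_pos: [0.4791, -0.3488, 0.3772]
tcp_rot: [[-0.979, 0.206, -0.001], [0.206, 0.979, -0.001], [0.001, -0.001, -1.0]]
contact_force: [0.1, 0.4, -3.2]
grip_width: 0.22
grip_force: 59.6
```

Run:
```python
from cell import env,cams
from h import *
np.set_printoptions(precision=4,suppress=True)
s=env.get_state(); r=s["tcp_rot"]; print(s["joint_positions"].round(2),s["tool_pos"]);print(r)
print("d tool",(np.array([.4785,-.3535,.0718])-s["tool_pos"])@r,"yaw",np.arctan2(r[1,1],r[0,1]))
a=cams.camera("top")["img"];b=cams.camera("side")["img"]
f=lambda im,x,y,w,h:cv2.resize(im[y:y+h,x:x+w],(400,400),interpolation=cv2.INTER_CUBIC)
cv2.imwrite("pics/p4.png",np.hstack([f(a,170,120,90,90),f(b,215,140,80,80)]))
```

```text
[ 0.1   0.26  0.58  1.55 -0.14  1.37  2.06] [ 0.4791 -0.3488  0.3772]
[[-0.9785  0.2061 -0.001 ]
 [ 0.2061  0.9785 -0.0007]
 [ 0.0009 -0.0009 -1.    ]]
d tool [-0.0006 -0.0045  0.3054] yaw 1.3632137064115821
```

View pics/p4.png

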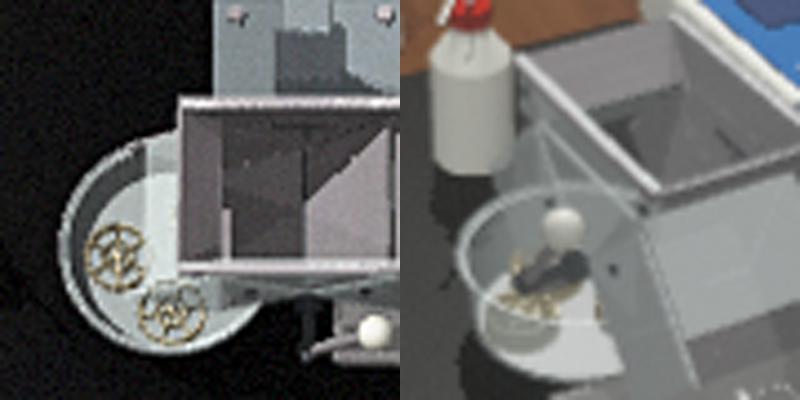

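Two carriers are plainly in the tub, and a cream bit at (600,305) in the side crop may be the third under the outlet. I'll put the scoop down, then check from the front.

Call:
{"op": "drive_tool", "data": {"series": "0 -4 15 0 0 0 1;0 0 30 0 0 0 1;0 0 38 0 0 0 1;0 0 38 0 0 0 1;0 0 38 0 0 0 1;0 0 38 0 0 0 1;0 0 38 0 0 0 1;0 0 30 0 0 0 1;0 0 20 0 0 0 1;0 0 10 0 0 0 1;0 0 5 0 0 0 1;0 0 3 0 0 0 1"}}

```text
t: 14.15
tool_pos: [0.479, -0.3531, 0.0744]
tcp_rot: [[-0.978, 0.207, 0.001], [0.207, 0.978, -0.001], [-0.001, -0.0, -1.0]]
contact_force: [0.4, -0.7, -2.7]
grip_width: 0.221
grip_force: 59.5
```

Call:
{"op": "drive_tool", "data": {"series": "0 0 2 0 0 0 1;0 0 0 0 0 0 1"}}

```text
t: 14.32
tool_pos: [0.4791, -0.3534, 0.0733]
tcp_rot: [[-0.978, 0.208, 0.002], [0.208, 0.978, -0.001], [-0.002, -0.001, -1.0]]
contact_force: [-0.2, 0.2, -3.5]
grip_width: 0.217
grip_force: 59.5
```

Call:
{"op": "drive_tool", "data": {"series": "0 0 1.5 0 0 0 1;0 0 0.5 0 0 0 1;0 0 0 0 0 0 1;0 0 0 0 0 0 0.5;0 0 0 0 0 0 0;0 0 0 0 0 0 0;0 0 0 0 0 0 0;0 0 0 0 0 0 0;0 0 -15 0 0 0 0;0 0 -35 0 0 0 0;0 0 -40 0 0 0 0;0 0 -40 0 0 0 0"}}

```text
t: 15.32
tool_pos: [0.4776, -0.3526, 0.201]
tcp_rot: [[-0.978, 0.209, -0.002], [0.209, 0.978, 0.001], [0.002, 0.0, -1.0]]
contact_force: [0.7, 1.3, 0.6]
grip_width: 1.001
grip_force: 0.0
```

Call:
{"op": "drive_tool", "data": {"series": "0 0 -40 0 0 0 0;0 0 -40 0 0 0 0;11 39 0 0 0 0 0;11 39 0 0 0 0 0;11 39 0 0 0 0 0;11 39 0 0 0 0 0;11 39 0 0 0 0 0;11 39 0 0 0 0 0;11 39 0 0 0 0 0;11 39 0 0 0 0 0;11 39 0 0 0 0 0;11 39 0 0 0 0 0"}}

```text
t: 16.32
tool_pos: [0.4512, 0.0532, 0.2805]
tcp_rot: [[-0.978, 0.208, 0.001], [0.208, 0.978, 0.0], [-0.001, 0.001, -1.0]]
contact_force: [0.4, 0.7, -1.0]
grip_width: 0.998
grip_force: 0.0
```

Call:
{"op": "drive_tool", "data": {"series": "12 39 0 0 0 0 0;12 39 0 0 0 0 0;12 39 0 0 0 0 0;12 39 0 0 0 0 0;12 39 0 0 0 0 0;12 39 0 0 0 0 0;0 0 0 0 0 0 0;0 0 0 0 0 0 0"}}

```text
t: 16.98
tool_pos: [0.4292, 0.2977, 0.2797]
tcp_rot: [[-0.979, 0.203, -0.001], [0.203, 0.979, -0.0], [0.001, -0.0, -1.0]]
contact_force: [0.7, -0.6, -0.5]
grip_width: 0.998
grip_force: 0.0
```

Run:
```python
from cell import env,cams
from h import *
np.set_printoptions(precision=4,suppress=True)
s=env.get_state(); print(s["tool_pos"])
c=cams.camera("wrist"); w=cv2.rotate(c["img"],cv2.ROTATE_180)
t=cams.camera("top"); 
f=lambda im,x,y,w,h,W,H:cv2.resize(im[y:y+h,x:x+w],(W,H),interpolation=cv2.INTER_CUBIC)
b=t["img"];sd=cams.camera("side")["img"]
cv2.imwrite("pics/p5.png",np.vstack([np.hstack([w,f(b,170,120,90,120,288,384)]),np.hstack([f(b,310,180,100,54,400,216),f(sd,265,280,100,54,400,216)])]))
# scoop handle from top: bar ends
```

```text
[0.4292 0.2977 0.2797]
```

View pics/p5.png

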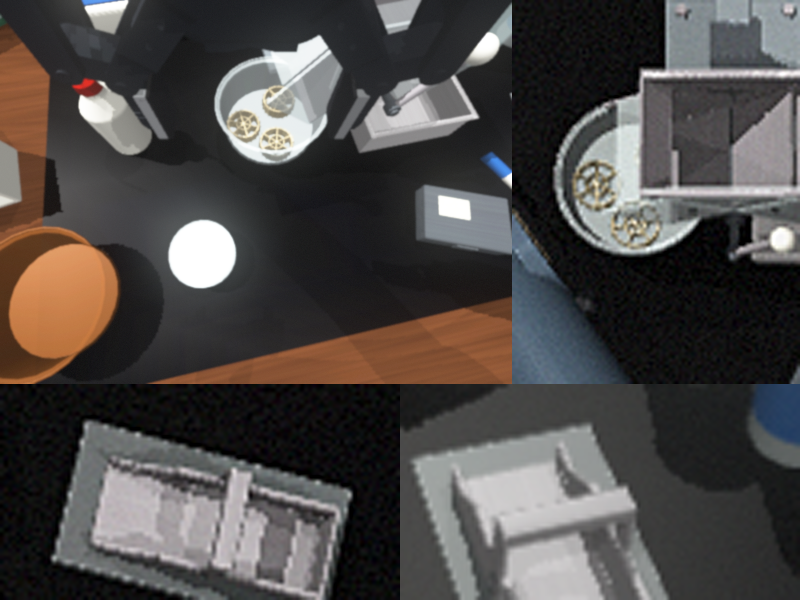

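All three carriers lie in the tub (wrist view (243,125), (278,100), (277,142)). The scoop stands level on its mat, the lever is over, and the arm is clear. I'm handing the job in.

```bash
python3 -c "
from cell import env
print(env.sign_off())"
```

```text
the job is handed in; nothing more can be done
None
```

I handed in the job at about 17 s on the robot clock: the lever is against the stop that feeds the tub, all three carriers are in the round tub, and the empty scoop stands level on its mat; the sign-off returned no verdict.

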